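# Push the razor case home and close the lapped rack doors

### The job

One razor case, the yellow one, sticks out of its slot in the shower rack: with both doors open, push it in until it stops against the back of the rack. Then shut the white door with the stepped edge completely while the blue door still stands well open, and last shut the blue door completely so that its steel flange laps over the white door's edge. Leave the other two cases, the soap saver, the tin and the jar where they are.

Things in the scene. Friction and masses are not known exactly. Their poses are not given: they have to be found in the camera images.
- rack: White open-topped rack fixed to the shelf, 232 mm wide, 165 mm deep, side walls 95 mm high, base 10 mm thick. Origin: shelf level, middle of the open front. x points from the front into the rack, y to the robot's left at yaw 0, z up. Place and yaw vary. The back wall that stops the cases is at x = 150 mm and 75 mm high.
- rack_front (a point): Point 95 mm above the rack's origin. The rack's three slots, 28 mm wide, run along x, centred at rack y = -45, 0 and +45 mm. Their guide walls (tops 42 mm above the shelf) begin 45 mm behind the front; ahead of them the base is open from side to side.
- rebated_leaf (a joint): White door on the rack's +y side. 0 = shut across the front, grows as it swings out towards rack -x; stop at 2.0 rad; starts 1.35 to 1.85. No handle, latch or spring. 14 mm thick (shut: rack x -14 to 0), from 5 to 95 mm above the shelf. A stiff hinge (0.06 N m, under 1 N at 85 mm) holds it where it is left.
- rebated_leaf_hinge (a point): Point on the white door's upright hinge axis, which is at rack (0, +112 mm), in the plane of the door's back face; 95 mm above the shelf (door's top edge).
- rebated_edge (a point): Top of the white door's free edge, back face, 110 mm from the hinge. The full panel ends 96 mm from the hinge; from 96 to 110 mm there is only a black tongue 5 mm thick (shut: rack x -5 to 0): the stepped edge. If the blue door is shut first, the tongue lands on its flange and the white door stays ajar.
- flanged_leaf (a joint): Blue door on the rack's -y side. 0 = shut across the front, grows as it swings out towards rack -x; stop at 2.0 rad; starts 1.35 to 1.85. No handle, latch or spring. Thickness, height and stiff hinge as the white door.
- flanged_leaf_hinge (a point): Point on the blue door's upright hinge axis, which is at rack (0, -112 mm), in the plane of the door's back face; 95 mm above the shelf (door's top edge).
- flanged_edge (a point): Top front corner of the blue door's free edge, 124 mm from the hinge. The full panel ends 110 mm from the hinge; from 110 to 124 mm there is a steel flange 7 mm thick, flush with the front face (shut: rack x -14 to -7), which when shut laps over the white door's tongue with 2 mm of play.
- yellow_case: Yellow closed razor case on edge in one of the slots (which varies), 130 mm long (x, along the slot), 24 thick, 52 high, 70 g. Origin: centre of its underside. Starts 25 to 43 mm out past the front. Home, against the back wall: centre at rack x = 85 mm, near end 20 mm inside the front. A door pushes it only flush with the front: not home. Slides under 1 N.
- green_case: Green razor case of the same size and origin, already home in another slot; stays there.
- grey_case: Grey razor case of the same size and origin, already home in another slot; stays there.
- soap_saver: Blue ribbed silicone soap saver lying beside the rack, 85 x 115 x 18 mm, origin at the centre of its underside.
- tweezer_tin: Flat steel tweezer tin lying beside the rack, 60 x 95 x 22 mm, origin at the centre of its underside.
- apothecary_jar: Glass jar with steel twist cap standing beside the rack, 76 mm across, 102 mm high, origin at the centre of its underside. Soap saver, tin and jar trade places; none stands in front of the rack.
Things that resemble listed ones, but are neither listed nor needed, are in the scene too. Several things have the shape of the yellow_case; the one meant has the colours described above.

How it is judged:
On the way, in this order (a step that is already met when the one before it is completed fails the run):
1. the yellow case is pushed home, both doors still open (x of yellow_case in the frame of rack above 0.079 m and z of yellow_case in the frame of rack below 0.018 m and angle between yellow_case's own z axis and vertical below 0.1 rad and value of joint each of rebated_leaf, flanged_leaf above 0.3 rad), for 0.2 s.
2. the white rebated door is shut while the blue flanged door stands open (value of joint rebated_leaf below 0.04 rad and value of joint flanged_leaf above 0.4 rad), for 0.2 s.
At the end, for the whole second after the job is handed in: The yellow case rests upright in its slot within 6 mm of the back stop, and the white and the blue doors are both shut to within 0.04 rad (about 4 mm at the free edge), the flange in front of the tongue (x of yellow_case in the frame of rack above 0.079 m and z of yellow_case in the frame of rack below 0.018 m and angle between yellow_case's own z axis and vertical below 0.1 rad and value of joint each of rebated_leaf, flanged_leaf below 0.04 rad and linear speed of yellow_case below 0.02 m/s); the robot touches nothing.
It fails at once if the soap saver, tin or jar is moved more than 20 mm (distance of any of soap_saver, tweezer_tin, apothecary_jar from where it was at the start of the episode above 0.02 m).
It fails at once if the green or grey case is moved more than 20 mm (distance of any of green_case, grey_case from where it was at the start of the episode above 0.02 m).
It fails at once if the jar is tipped over (angle between apothecary_jar's own z axis and vertical above 0.3 rad).
It also fails if it takes over 58 s, if anything falls off the work surface, if the arm or the gripper's body presses on something with over 40 N, if the wrist force passes 120 N, or if a joint passes its speed limit or range.

### The arm

A 7-joint arm with a two-finger parallel gripper is mounted at the origin on the work surface. World frame = base frame: x ahead of the robot, y to its left, z up, the work surface at z = 0. Lengths are in m, angles in rad, forces in N, time in s.
With the tool pointing down it reaches from about 0.4 to 0.85 m from the base axis. Payload 10.4 kg.
Tool frame: the origin (TCP) lies at the very end of the fingers, on their centre line; the grasp point (between the pads) lies 19 mm behind it; z points along the fingers, y is the line along which they close (so a half turn about z gives the same grasp; the last joint's range is limited). The gripper opens to 87 mm and grips with 3 to 60 N. Pads are 19 mm wide; open, the fingers measure 117 mm over their backs; the gripper's body (75 mm by 190 mm) begins 51 mm behind the grasp point.
Start: joints at [-1.158, 0.332, -0.065, 1.46, 0.022, 1.35, -0.088], TCP at [0.264, 0.567, 0.198] pointing down, gripper open.
Joint ranges: [-2.6, 2.6], [-0.5, 2.12], [-1.47, 1.34], [0.16, 2.42], [-1.27, 4.41], [0.06, 2.06], [-2.6, 2.6]. Speed limits (rad/s): [2.22, 2.22, 2.79, 2.79, 3.14, 3.14, 3.14].

### API

Orientations are given as a unit quaternion [x, y, z, w].
In Python, from bench import * gives the robot as it stands.
- The arm moves only by the tool step_arm, never from a script. Its arguments are lists of equal length, an entry for each row: "delta_pos": the shift along the world's x, y, z in units of 25 mm (1.0 is 25 mm), a list of three; "turn": the turn about the world's z in units of 0.12 rad (1.0 is 0.12 rad). In form: {"delta_pos": [[tx, ty, tz], ...], "turn": [turn, ...]}. A call has 1 to 12 rows; each row shifts and turns the commanded pose from where the row before left it; what a row does not reach is not made up. A row lasts 1/10 s, in which the tool goes at most 50 mm and 8.59 degrees, less where a joint would pass 70% of its speed; a pose out of reach is approached as far as the arm can. A call with a number of a shift or a turn outside -1 to 1 is refused whole. A call with a gripper value outside its range is refused whole. "grip" is the closure, from 0 (fully open) to 1 (shut), set as the call begins (left out, the last holds). The fingers move at their own pace and stop on an object; "newtons" is the grip in N (left out, the last holds). Time passes only in rows, so rows that do not move let the fingers close. It gives the time, the measured TCP pose, the force, the opening and the grip force at its end, in the units of the state.
- read_state(): the state, without advancing time (a new reading comes with each control period).
- camera(name): name is "scene" or "top" or "wrist"; returns a dict with "image" (384x512x3 uint8, red, green, blue), "z_map" (384x512 float32, m along the optical axis (not along the pixel's ray), 0 where there is no reading), "mtx" (3x3 intrinsics, pixels), "dist" ([k1, k2, p1, p2, k3] as OpenCV has them; the pictures are not rectified), "view" (4x4, takes a point from world to camera coordinates). Camera axes: x right, y up, looking along -z (the intrinsics and any distortion apply to the point x, -y, -z); pixel columns grow to the right and rows downward; lengths in m; the calibration is good to about 2 mm. A picture is of the moment at which its call begins.
- close_job(): hands the job in; it is judged then, once.
The state is a dict: "time": time; "joint_positions": joint angles; "joint_vel": joint speeds; "joint_torque": joint torques, N m; "ee_pos": TCP position; "eef_rot": TCP orientation; "ft_force": force on the tool from outside, world axes, zero at the start; "torque": the same for the moment, N m; "width": finger opening in m; "grip_force": force on a finger pad.
Only numpy, scipy, OpenCV 4.12 (cv2) and the standard library are available. Lean on these libraries where they do the work, as an engineer would, in place of code of your own. Each camera call takes 0.05 s, during which the arm holds its last target. There are 200 camera calls.

## Working session

There is one attempt and no reset: what is moved stays moved. The work goes in short steps, Python scripts to look and compute and a tool call to move; the robot and the scene stay as the last step left them, time stands still between calls to the robot, and variables do not carry over. Pictures are saved under pics/ and viewed, at most 10 in all, crops included, and the job is handed in when it is done.

Besides the shell and the picture viewer there is one more tool, called after ">>>" as name(argument=value, ...) on one line, values as JSON. step_arm: Moves the arm, as the interface text tells. Shifts and turns lie within -1 to 1; 1 stands for 25 mm of shift or 0.12 rad of turn. Its arguments: {"type":"object","properties":{"delta_pos":{"type":"array"},"turn":{"type":"array"},"grip":{"type":"number"},"newtons":{"type":"number"}},"required":["delta_pos","turn"]}

```bash
mkdir -p pics; cat > h.py <<'E'
from bench import *
import numpy as np, cv2
def world(c,u,v,z=None):
    """pixel -> world via depth map, or via plane z if given"""
    n=cv2.undistortPoints(np.array([[[u,v]]],float),c["mtx"],c["dist"])[0,0]
    R=np.linalg.inv(c["view"]); d=np.array([n[0],-n[1],-1])
    o=R[:3,3]; dw=R[:3,:3]@d
    s=c["z_map"][int(v),int(u)] if z is None else (z-o[2])/dw[2]
    return o+s*dw
def cloud(c):
    h,w=c["z_map"].shape; vv,uu=np.mgrid[:h,:w]
    p=np.stack([uu.ravel(),vv.ravel()],1).astype(float)[:,None]
    n=cv2.undistortPoints(p,c["mtx"],c["dist"])[:,0]
    s=c["z_map"].ravel(); R=np.linalg.inv(c["view"])
    P=np.stack([n[:,0]*s,-n[:,1]*s,-s],1)@R[:3,:3].T+R[:3,3]
    P[s==0]=np.nan
    return P.reshape(h,w,3)
def save(n,im,k=1):
    cv2.imwrite("pics/"+n,cv2.resize(im[...,::-1],None,fx=k,fy=k,interpolation=cv2.INTER_CUBIC))
E
python3 - <<'E'
from h import *
for n in ("top","scene"):
    c=camera(n); save(n+"0.png",c["image"],1.5); np.savez(n+"0.npz",**c)
print(read_state())
E
```

```text
{'time': 0.1, 'joint_positions': array([-1.15760561,  0.33278112, -0.0646847 ,  1.46085193,  0.02160065,
        1.34988137, -0.08850993]), 'joint_vel': array([ 0.00077449, -0.00284085,  0.00046718, -0.0025629 , -0.00064946,
        0.00042311, -0.00150965]), 'joint_torque': array([ 2.49469733e-03, -6.24539852e+01,  2.54715735e-02, -3.90715492e+01,
       -6.11820328e-02,  3.67525429e-02,  5.14347698e-05]), 'ee_pos': array([0.26368725, 0.56624703, 0.19775326]), 'eef_rot': array([ 2.16177704e-01,  9.76353842e-01, -6.04566214e-04, -1.02749560e-04]), 'ft_force': array([-0.12939355, -0.36034455,  0.09732416]), 'torque': array([ 0.02192689,  0.02134918, -0.01553988]), 'grip_force': 0.0, 'width': 0.08697655917713099}
```

View pics/top0.png

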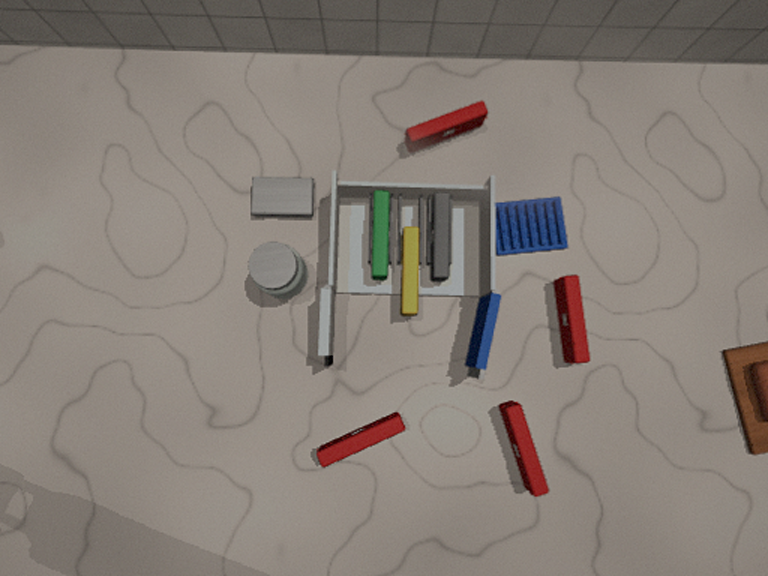

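View pics/scene0.png

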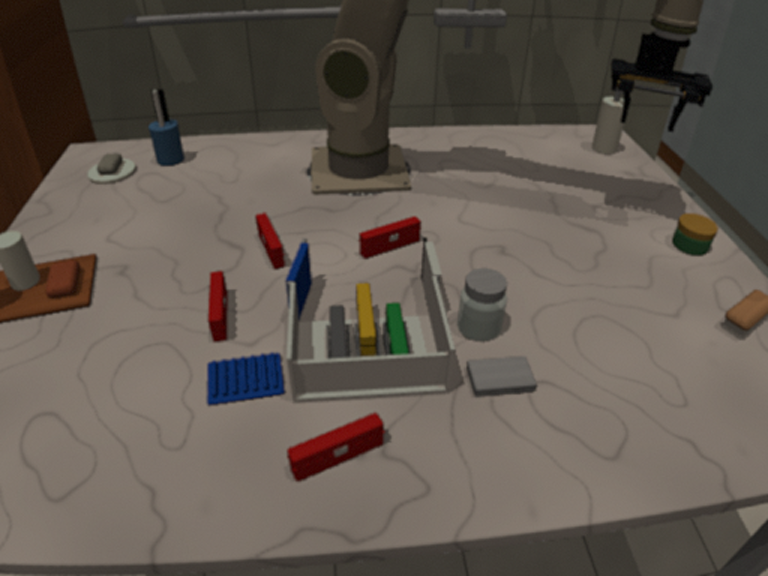

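The top view has world +x pointing up and +y to the left. By shape, these could be taken for the yellow case (1.5x pixels):
- red cases at (360,440), (523,448), (572,318) and (447,120)
- green case at (380,234)
- grey case at (440,236)

The only yellow one is at (410,270), in the middle slot and sticking out, so that's my choice. The white door is on the left (325,325) and the blue door on the right (484,332). Next I'll measure and check the choice in a close crop.

```bash
python3 - <<'E'
from h import *
c=dict(np.load("top0.npz")); P=cloud(c); im=c["image"]
save("crop.png",im[110:260,200:350],4)
hsv=cv2.cvtColor(im,cv2.COLOR_RGB2HSV); H,S,V=hsv[...,0],hsv[...,1],hsv[...,2]
def rect(n,m):
    q=P[m][:,:2].astype(np.float32); r=cv2.minAreaRect(q)
    print(n,len(q),np.round(cv2.boxPoints(r),4).tolist(),"z",np.round(np.nanmedian(P[m][:,2]),3))
Z=np.nan_to_num(P[...,2])
box=np.zeros(H.shape,bool); box[110:260,200:350]=1
rect("yellow",box&(H>18)&(H<35)&(S>120)&(Z>.05)&(Z<.075))
rect("green",box&(H>45)&(H<80)&(S>100)&(Z>.05)&(Z<.075))
top=box&(Z>.088)&(Z<.1)
n,l,st,ce=cv2.connectedComponentsWithStats(top.astype(np.uint8))
for i in range(1,n):
    if st[i,4]>15: rect("top%d"%i+str(np.round(ce[i]*1.5)),l==i)
rect("bluetop",top&(H>100)&(H<130)&(S>120))
# rack side walls only
uv=np.mgrid[:384,:512]
for nm,u0,u1 in(("L",215,230),("R",322,334)):
    m=top&(uv[1]>=u0)&(uv[1]<u1)&(uv[0]<190)&(uv[0]>125)
    q=P[m]; k=np.polyfit(q[:,0],q[:,1],1); print(nm,k,q[:,0].min(),q[:,0].max(),q[:,1].mean())
m=box&(Z>.068)&(Z<.082)&(uv[0]<130)
q=P[m]; print("back",np.polyfit(q[:,1],q[:,0],1),q[:,0].min(),q[:,0].max(),q[:,2].mean())
E
```

```text
yellow 636 [[0.5192999839782715, -0.03970000147819519], [0.6480000019073486, -0.040699999779462814], [0.6481999754905701, -0.016899999231100082], [0.5194000005722046, -0.01600000075995922]] z 0.062
green 591 [[0.43720000982284546, 0.039000000804662704], [0.6942999958992004, -0.022600000724196434], [0.7053999900817871, 0.023600000888109207], [0.448199987411499, 0.0851999968290329]] z 0.062
top1[327. 284.] 591 [[0.4465999901294708, 0.08550000190734863], [0.7178999781608582, 0.0754999965429306], [0.7184000015258789, 0.09059999883174896], [0.4472000002861023, 0.1005999967455864]] z 0.095
top2[489. 291.] 720 [[0.42809998989105225, -0.14139999449253082], [0.713699996471405, -0.16689999401569366], [0.7160999774932861, -0.14030000567436218], [0.43050000071525574, -0.11479999870061874]] z 0.095
bluetop 372 [[0.44190001487731934, -0.12950000166893005], [0.5453000068664551, -0.15330000221729279], [0.5486000180244446, -0.13899999856948853], [0.44519999623298645, -0.1151999980211258]] z 0.095
L [-0.01521494  0.09262388] 0.5571956580527799 0.6921483190231508 0.08312697774600768
R [-0.01316852 -0.13347793] 0.5599954386949081 0.6971742817085264 -0.14175401745559035
back [0.00838348 0.70576423] 0.6913326702812237 0.7161158478711311 0.07449329366053764
```

View pics/crop.png

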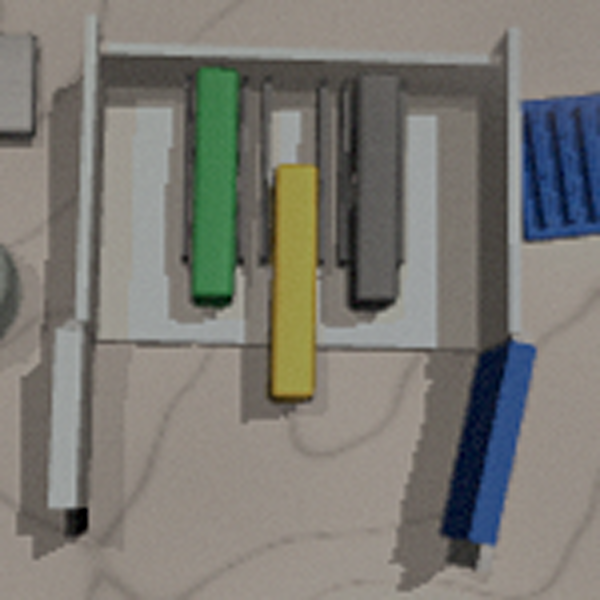

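The crop confirms the yellow case at (295,280), with its near end at (293,398), sticking out of the middle slot between the green and grey cases. Both doors are open.

Near end in world is (0.519, -0.028) and it should end at x ≈ 0.572. I'll go to a spot in front of it with the fingers shut.

>>> step_arm(delta_pos=[[0.34, -0.99, 0], [0.34, -0.99, 0], [0.34, -0.99, 0], [0.34, -0.99, 0], [0.34, -0.99, 0], [0.34, -0.99, 0], [0.34, -0.99, 0], [0.34, -0.99, 0], [0.34, -0.99, 0], [0.34, -0.99, 0], [0.34, -0.99, 0], [0.34, -0.99, 0]], turn=[0.3, 0.3, 0.3, 0.3, 0.3, 0.3, 0.3, 0.3, 0.3, 0.3, 0.3, 0.3], grip=1, newtons=10)

```text
time: 1.3
ee_pos: [0.3659, 0.2684, 0.1982]
eef_rot: [0.001, 1.0, -0.0, -0.0]
ft_force: [0.0, 0.1, -0.1]
width: 0.0029
grip_force: 0.0
```

>>> step_arm(delta_pos=[[0.34, -0.99, 0], [0.34, -0.99, 0], [0.34, -0.99, 0], [0.34, -0.99, 0], [0.34, -0.99, 0], [0.34, -0.99, 0], [0.34, -0.99, 0], [0.34, -0.99, 0], [0.34, -0.99, 0], [0.34, -0.99, 0], [0.34, -0.99, 0], [0.34, -0.99, 0]], turn=[0, 0, 0, 0, 0, 0, 0, 0, 0, 0, 0, 0])

```text
time: 2.5
ee_pos: [0.4678, -0.0284, 0.1983]
eef_rot: [0.002, 1.0, 0.0, -0.0]
ft_force: [-0.8, 0.3, -0.8]
width: 0.0007
grip_force: 0.0
```

>>> step_arm(delta_pos=[[0, 0, -1], [0, 0, -1], [0, 0, -1], [0, 0, -1], [0, 0, -1], [0, 0, -0.7], [0, 0, -0.4], [0.5, 0, 0], [0.5, 0, 0], [0, 0, 0]], turn=[0, 0, 0, 0, 0, 0, 0, 0, 0, 0])

```text
time: 3.5
ee_pos: [0.4954, -0.0272, 0.047]
eef_rot: [0.002, 1.0, -0.0, 0.001]
ft_force: [0.5, -0.0, 0.5]
width: 0.0003
grip_force: 0.0
```

```bash
python3 - <<'E'
from h import *
a=camera("top");b=camera("scene")
im=np.hstack([a["image"][90:290,180:400],b["image"][120:320,140:360]])
save("s1.png",im,1.8)
E
```

```text
(no output)
```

View pics/s1.png

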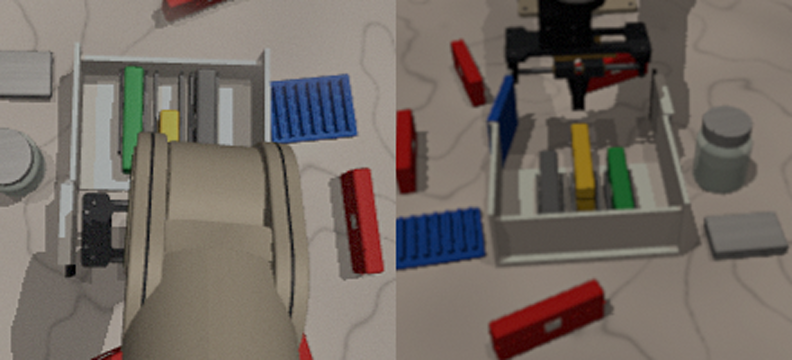

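The fingers (578,95 on the right half) line up with the yellow case's near end (582,130), and the doors are clear. Now I'll push.

>>> step_arm(delta_pos=[[0, 0, -0.2], [0.3, 0, 0], [0.3, 0, 0], [0.3, 0, 0], [0.3, 0, 0], [0.3, 0, 0], [0.3, 0, 0], [0.3, 0, 0]], turn=[0, 0, 0, 0, 0, 0, 0, 0])

```text
time: 4.4
ee_pos: [0.546, -0.0274, 0.0409]
eef_rot: [0.002, 1.0, 0.0, -0.0]
ft_force: [0.6, -0.7, -0.2]
width: 0.0003
grip_force: 0.0
```

>>> step_arm(delta_pos=[[0.2, 0, 0], [0.2, 0, 0], [0, 0, 0]], turn=[0, 0, 0])

```text
time: 4.7
ee_pos: [0.5558, -0.0274, 0.0409]
eef_rot: [0.002, 1.0, -0.0, 0.0]
ft_force: [0.3, -0.0, 0.7]
width: 0.0007
grip_force: 0.0
```

Not stopped yet, so I'll advance in smaller steps until the force rises.

>>> step_arm(delta_pos=[[0.1, 0, 0], [0.1, 0, 0], [0.08, 0, 0]], turn=[0, 0, 0])

```text
time: 5.0
ee_pos: [0.5625, -0.0274, 0.041]
eef_rot: [0.002, 1.0, 0.0, 0.0]
ft_force: [-0.3, 0.1, 0.5]
width: 0.0005
grip_force: 0.0
```

>>> step_arm(delta_pos=[[0.06, 0, 0], [0.06, 0, 0], [0, 0, 0]], turn=[0, 0, 0])

```text
time: 5.3
ee_pos: [0.5655, -0.0274, 0.041]
eef_rot: [0.002, 1.0, 0.0, 0.0]
ft_force: [-0.0, 0.4, 0.6]
width: 0.0003
grip_force: 0.0
```

```bash
python3 - <<'E'
from h import *
print(read_state()["ft_force"])
c=camera("scene");P=cloud(c);hsv=cv2.cvtColor(c["image"],cv2.COLOR_RGB2HSV);H,S=hsv[...,0],hsv[...,1]
Z=np.nan_to_num(P[...,2]); b=(P[...,0]>.48)&(P[...,0]<.75)&(abs(P[...,1])<.12)&(Z>.056)&(Z<.07)
for n,lo,hi in(("y",18,34),("g",45,80)):
    q=P[b&(H>lo)&(H<hi)&(S>100)]; print(n,len(q),np.percentile(q[:,0],[1,50,99]),np.median(q[:,1]))
E
```

```text
[-0.04681435  0.38958315  0.63825375]
y 266 [0.54594202 0.610211   0.64915754] -0.029351078947435185
g 342 [0.57908819 0.63723258 0.68737223] 0.015838169735700548
```

The case doesn't seem to have moved, so I need to look.

```bash
python3 - <<'E'
from h import *
b=camera("scene");w=camera("wrist")
save("s2.png",np.hstack([cv2.resize(b["image"][130:300,180:370],(430,384)),w["image"][:,41:471]]),.92)
P=cloud(b); hsv=cv2.cvtColor(b["image"],cv2.COLOR_RGB2HSV)
q=P[(hsv[...,0]>18)&(hsv[...,0]<34)&(hsv[...,1]>100)&(P[...,0]>.5)&(abs(P[...,1])<.1)]
print(np.percentile(q,[1,50,99],axis=0))
E
```

```text
[[ 0.54462441 -0.06288367  0.01131905]
 [ 0.60368737 -0.02837733  0.06170504]
 [ 0.64953644  0.008542    0.33095012]]
```

View pics/s2.png

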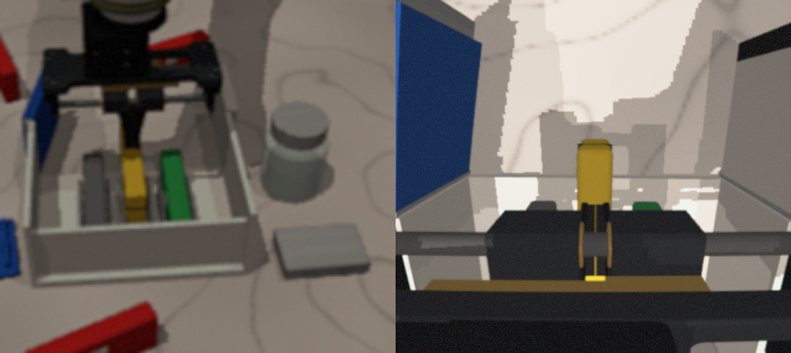

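```bash
python3 - <<'E'
from h import *
b=camera("scene");P=cloud(b);s=read_state();t=s["ee_pos"];print(t,s["eef_rot"])
def proj(c,p):
    q=c["view"]@np.r_[p,1]; q=np.array([[q[0],-q[1],-q[2]]])
    return cv2.projectPoints(q,np.zeros(3),np.zeros(3),c["mtx"],c["dist"])[0][0,0]
im=b["image"].copy()
for dz in(0,.05): 
    u,v=proj(b,t+[0,0,dz]); print(u,v); cv2.circle(im,(int(round(u)),int(round(v))),1,(255,0,255),-1)
u,v=map(int,proj(b,t))
save("s3.png",im[v-60:v+50,u-55:u+55],5)
for r in range(v-40,v+20,4): print(r,im[r,u],np.round(P[r,u],3))
E
```

```text
[ 0.56522878 -0.02737414  0.040951  ] [ 1.91650744e-03  9.99998160e-01  5.56732348e-05 -6.84980201e-05]
242.6740335111263 206.15031053164952
242.49201363836934 190.3616299394026
166 [4 8 6] [ 0.59  -0.03   0.179]
170 [29 22 13] [ 0.591 -0.03   0.17 ]
174 [129 118 109] [ 0.378 -0.015 -0.001]
178 [50 47 45] [ 0.595 -0.03   0.151]
182 [11 13 12] [ 0.562 -0.028  0.113]
186 [5 5 5] [ 0.573 -0.029  0.11 ]
190 [255   0 255] [ 0.572 -0.029  0.098]
194 [6 5 7] [ 0.574 -0.029  0.087]
198 [10  8 10] [ 0.572 -0.029  0.073]
202 [75 59 15] [ 0.574 -0.029  0.062]
206 [255   0 255] [ 0.588 -0.031  0.062]
210 [147 116  27] [ 0.601 -0.032  0.061]
214 [148 117  28] [ 0.614 -0.033  0.06 ]
218 [148 118  30] [ 0.629 -0.034  0.061]
222 [149 118  29] [ 0.642 -0.035  0.061]
```

View pics/s3.png

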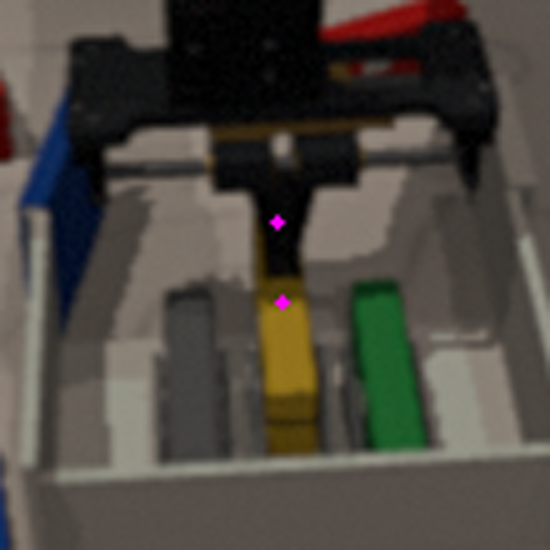

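```bash
python3 - <<'E'
from h import *
w=camera("wrist");P=cloud(w);im=w["image"]
for u,vs in((256,range(150,320,8)),(243,range(210,300,10)),(268,range(210,300,10))):
    for v in vs: print(u,v,im[v,u],np.round(P[v,u],3))
b=camera("scene")
for p in((.4954,-.027,.047),(.4954,-.027,.067),(.519,-.028,.062)):
    q=b["view"]@np.r_[p,1]; q=np.array([[q[0],-q[1],-q[2]]]); print(p,cv2.projectPoints(q,np.zeros(3),np.zeros(3),b["mtx"],b["dist"])[0][0,0])
E
```

```text
256 150 [145 133 117] [ 0.52  -0.029  0.   ]
256 158 [120  98  32] [ 0.519 -0.029  0.048]
256 166 [159 128  38] [ 0.522 -0.029  0.061]
256 174 [163 133  41] [ 0.526 -0.029  0.062]
256 182 [164 133  41] [ 0.531 -0.029  0.062]
256 190 [164 134  41] [ 0.536 -0.029  0.062]
256 198 [162 133  41] [ 0.541 -0.029  0.062]
256 206 [163 133  39] [ 0.547 -0.029  0.062]
256 214 [162 132  40] [ 0.552 -0.029  0.062]
256 222 [93 77 28] [ 0.555 -0.029  0.066]
256 230 [51 45 31] [ 0.556 -0.029  0.077]
256 238 [47 39 26] [ 0.556 -0.029  0.088]
256 246 [50 45 30] [ 0.559 -0.029  0.092]
256 254 [54 54 52] [ 0.533 -0.028  0.149]
256 262 [67 68 67] [ 0.533 -0.028  0.153]
256 270 [68 68 69] [ 0.535 -0.028  0.153]
256 278 [63 62 59] [ 0.539 -0.028  0.152]
256 286 [79 71 45] [ 0.567 -0.029  0.115]
256 294 [78 72 42] [ 0.572 -0.029  0.114]
256 302 [239 222  59] [ 0.616 -0.029  0.062]
256 310 [102  82  48] [ 0.541 -0.028  0.163]
256 318 [39 39 37] [ 0.54  -0.028  0.168]
243 210 [159 131  43] [ 0.549 -0.037  0.062]
243 220 [120  99  33] [ 0.554 -0.037  0.065]
243 230 [28 30 30] [ 0.554 -0.036  0.08 ]
243 240 [44 40 30] [ 0.554 -0.035  0.094]
243 250 [114  90  49] [ 0.529 -0.032  0.152]
243 260 [113  90  54] [ 0.531 -0.032  0.155]
243 270 [118  96  59] [ 0.534 -0.032  0.156]
243 280 [115  89  44] [ 0.536 -0.032  0.156]
243 290 [83 67 37] [ 0.55  -0.033  0.142]
268 210 [161 130  37] [ 0.549 -0.021  0.062]
268 220 [86 71 34] [ 0.554 -0.021  0.066]
268 230 [23 25 28] [ 0.554 -0.022  0.081]
268 240 [26 25 24] [ 0.556 -0.022  0.091]
268 250 [30 29 30] [ 0.554 -0.023  0.105]
268 260 [65 64 65] [ 0.533 -0.025  0.152]
268 270 [69 67 66] [ 0.535 -0.025  0.153]
268 280 [37 37 39] [ 0.564 -0.023  0.115]
268 290 [33 34 35] [ 0.569 -0.023  0.115]
(0.4954, -0.027, 0.047) [240.71172486 186.50412396]
(0.4954, -0.027, 0.067) [240.62069014 180.3821231 ]
(0.519, -0.028, 0.062) [240.93134009 187.70709112]
```

The wrist depth explains it. The case is unmoved (near end x=0.519, top z=0.062), and the finger ends are at about z=0.063 while the TCP reads 0.041. The real finger ends sit about 22 mm above the reported TCP, so the fingers slid along just over the case. I'll back off, go down to TCP z=0.030 (fingers ~0.052, body still above the doors) and push again.

>>> step_arm(delta_pos=[[0, 0, 0.4], [-1, 0, 0], [-1, 0, 0], [-1, 0, 0], [-0.2, 0, -0.4], [0, 0, -0.44], [0, 0, 0]], turn=[0, 0, 0, 0, 0, 0, 0])

```text
time: 6.3
ee_pos: [0.4852, -0.0273, 0.0289]
eef_rot: [0.002, 1.0, -0.0, -0.001]
ft_force: [0.3, 0.4, 1.1]
width: 0.0003
grip_force: 0.0
```

>>> step_arm(delta_pos=[[0.4, 0, 0], [0.4, 0, 0], [0.4, 0, 0], [0.4, 0, 0], [0.4, 0, 0], [0, 0, 0]], turn=[0, 0, 0, 0, 0, 0])

```text
time: 6.9
ee_pos: [0.5369, -0.0274, 0.03]
eef_rot: [0.002, 1.0, -0.0, 0.0]
ft_force: [-1.0, 0.4, 1.0]
width: 0.0006
grip_force: 0.0
```

```bash
cat > y.py <<'E'
from h import *
w=camera("wrist");P=cloud(w);hsv=cv2.cvtColor(w["image"],cv2.COLOR_RGB2HSV)
q=P[(hsv[...,0]>18)&(hsv[...,0]<34)&(hsv[...,1]>100)&(P[...,2]<.066)&(P[...,2]>.02)]
print("wrist yellow",len(q),np.percentile(q,[2,50,98],axis=0).round(3).tolist() if len(q) else "")
b=camera("scene");P=cloud(b);hsv=cv2.cvtColor(b["image"],cv2.COLOR_RGB2HSV)
for n,lo,hi in(("y",18,34),("g",45,80)):
    q=P[(hsv[...,0]>lo)&(hsv[...,0]<hi)&(hsv[...,1]>100)&(P[...,0]>.5)&(P[...,0]<.75)&(abs(P[...,1])<.1)&(P[...,2]<.07)&(P[...,2]>.057)]
    print(n,len(q),np.percentile(q,[1,50,99],axis=0).round(3).tolist())
s=read_state(); print(s["ee_pos"],s["ft_force"])
E
python3 y.py
```

```text
wrist yellow 122 [[0.528, -0.035, 0.061], [0.579, -0.028, 0.062], [0.581, -0.021, 0.066]]
y 403 [[0.55, -0.039, 0.058], [0.621, -0.028, 0.061], [0.678, -0.016, 0.064]]
g 346 [[0.577, 0.005, 0.058], [0.635, 0.016, 0.062], [0.687, 0.027, 0.064]]
[ 0.53536612 -0.02759315  0.02980984] [-0.40274274 -0.02572536 -0.33029735]
```

The case is sliding now; its far end is at 0.678. On to the back stop.

>>> step_arm(delta_pos=[[0.3, 0, 0], [0.3, 0, 0], [0.2, 0, 0], [0, 0, 0]], turn=[0, 0, 0, 0])

```text
time: 7.4
ee_pos: [0.5561, -0.0274, 0.03]
eef_rot: [0.002, 1.0, -0.0, 0.0]
ft_force: [0.3, -0.5, 0.7]
width: 0.0006
grip_force: 0.0
```

>>> step_arm(delta_pos=[[0.1, 0, 0], [0.1, 0, 0], [0, 0, 0]], turn=[0, 0, 0])

```text
time: 7.7
ee_pos: [0.5606, -0.0274, 0.03]
eef_rot: [0.002, 1.0, 0.0, 0.0]
ft_force: [-0.3, -0.6, 0.3]
width: 0.0006
grip_force: 0.0
```

>>> step_arm(delta_pos=[[0.08, 0, 0], [0, 0, 0]], turn=[0, 0])

```text
time: 7.9
ee_pos: [0.5625, -0.0274, 0.03]
eef_rot: [0.002, 1.0, 0.0, 0.0]
ft_force: [-0.3, -0.2, 0.4]
width: 0.0007
grip_force: 0.0
```

>>> step_arm(delta_pos=[[0.06, 0, 0], [0, 0, 0]], turn=[0, 0])

```text
time: 8.1
ee_pos: [0.5626, -0.0274, 0.0298]
eef_rot: [0.002, 1.0, 0.0, -0.001]
ft_force: [-6.8, 0.7, 4.8]
width: 0.0001
grip_force: 3.1
```

>>> step_arm(delta_pos=[[0.06, 0, 0], [0, 0, 0]], turn=[0, 0])

```text
time: 8.3
ee_pos: [0.5627, -0.0274, 0.0296]
eef_rot: [0.002, 1.0, 0.0, -0.003]
ft_force: [-12.6, 0.4, 9.8]
width: 0.0004
grip_force: 6.6
```

```bash
python3 y.py
```

```text
wrist yellow 123 [[0.553, -0.035, 0.061], [0.604, -0.028, 0.062], [0.607, -0.021, 0.065]]
y 366 [[0.571, -0.039, 0.058], [0.636, -0.028, 0.061], [0.689, -0.016, 0.064]]
g 343 [[0.578, 0.004, 0.058], [0.637, 0.016, 0.061], [0.687, 0.027, 0.064]]
[ 0.56264099 -0.02738074  0.02963082] [-13.13589084   1.8085537   10.13887055]
```

The force rose to 12 N at TCP x=0.5627, and the near end is at 0.571, so the case is home. That puts the rack front at x≈0.5515 and the white hinge at about (0.553, 0.0845). Next I'll retreat, lift, cross over the white door and come down outside its free end.

>>> step_arm(delta_pos=[[-1, 0, 0], [-1, 0, 0], [-1, 0, 0], [0, 0, 0.9], [0, 0, 0.9], [0, 0, 0.9], [0, 0, 0.9], [0, 0, 1.0]], turn=[0, 0, 0, 0, 0, 0, 0, 0])

```text
time: 9.2
ee_pos: [0.4902, -0.0274, 0.1459]
eef_rot: [0.002, 1.0, 0.0, 0.0]
ft_force: [0.4, 0.6, -0.1]
width: 0.0001
grip_force: 0.0
```

>>> step_arm(delta_pos=[[-0.2, 0.9, 0], [-0.2, 0.9, 0], [-0.2, 0.9, 0], [-0.2, 0.9, 0], [-0.2, 0.9, 0], [0, 1, 0], [0, 1, 0], [0, 0, -1], [0, 0, -1], [0, 0, -1], [0, 0, -1], [0, 0, 0]], turn=[0, 0, 0, 0, 0, 0, 0, 0, 0, 0, 0, 0])

```text
time: 10.4
ee_pos: [0.4633, 0.1342, 0.0424]
eef_rot: [0.002, 1.0, -0.001, -0.002]
ft_force: [-0.4, -0.8, -0.1]
width: 0.0004
grip_force: 0.0
```

```bash
python3 - <<'E'
from h import *
b=camera("scene");c=camera("top")
save("s4.png",np.hstack([b["image"][110:310,170:390],c["image"][90:290,180:400]]),1.8)
E
python3 y.py
```

```text
wrist yellow 2 [[0.45, 0.09, 0.039], [0.452, 0.09, 0.044], [0.455, 0.09, 0.05]]
y 359 [[0.578, -0.039, 0.058], [0.636, -0.028, 0.061], [0.688, -0.016, 0.064]]
g 340 [[0.578, 0.004, 0.057], [0.639, 0.016, 0.061], [0.688, 0.027, 0.064]]
[0.46630786 0.13547629 0.04640864] [ 0.36313408  0.05222929 -0.60966489]
```

View pics/s4.png

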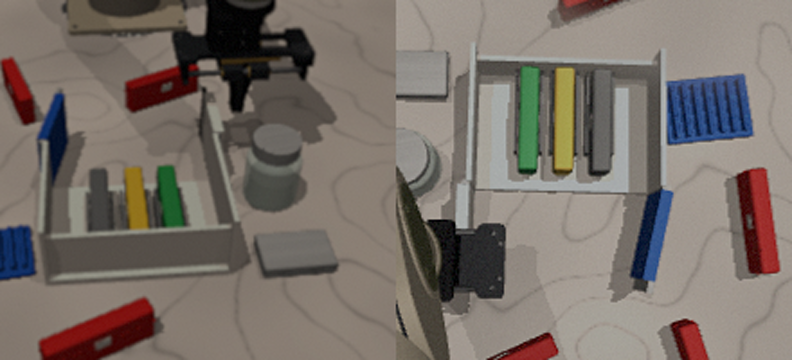

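Yellow (564,120, right half) now lines up with green and grey. The fingers (240,90, left half) are just outside the white door's free end (210,115). I'll sweep the door round along its arc.

>>> step_arm(delta_pos=[[0, -0.6, 0], [0, -0.6, 0], [0, -0.6, 0], [0, -0.6, 0], [0.2, -0.6, 0], [0.2, -0.7, 0], [0.4, -0.5, 0], [0.5, -0.6, 0], [0.3, -0.2, 0], [0.3, -0.2, 0], [0, 0, 0]], turn=[0, 0, 0, 0, 0, 0, 0, 0, 0, 0, 0])

```text
time: 11.7
ee_pos: [0.5134, 0.0043, 0.045]
eef_rot: [0.002, 1.0, -0.0, 0.0]
ft_force: [-0.3, 0.8, -0.4]
width: 0.0003
grip_force: 0.0
```

>>> step_arm(delta_pos=[[0.2, -0.1, 0], [0.2, -0.1, 0], [0.1, 0, 0], [0, 0, 0]], turn=[0, 0, 0, 0])

```text
time: 12.1
ee_pos: [0.5257, 0.0001, 0.045]
eef_rot: [0.002, 1.0, -0.0, 0.0]
ft_force: [-0.0, -0.1, -0.0]
width: 0.0004
grip_force: 0.0
```

>>> step_arm(delta_pos=[[0.1, 0, 0], [0, 0, 0]], turn=[0, 0])

```text
time: 12.3
ee_pos: [0.528, 0.0002, 0.045]
eef_rot: [0.002, 1.0, 0.0, 0.0]
ft_force: [-0.8, -0.1, 0.1]
width: 0.0002
grip_force: 0.0
```

>>> step_arm(delta_pos=[[0.08, 0, 0], [0, 0, 0]], turn=[0, 0])

```text
time: 12.5
ee_pos: [0.5289, 0.0002, 0.0448]
eef_rot: [0.002, 1.0, 0.0, -0.001]
ft_force: [-5.0, 0.5, 3.1]
width: 0.0006
grip_force: 2.5
```

>>> step_arm(delta_pos=[[0.08, 0, 0], [0, 0, 0]], turn=[0, 0])

```text
time: 12.7
ee_pos: [0.529, 0.0001, 0.0446]
eef_rot: [0.002, 1.0, 0.0, -0.003]
ft_force: [-14.8, -0.3, 11.1]
width: 0.0002
grip_force: 7.4
```

```bash
python3 - <<'E'
from h import *
b=camera("scene");P=cloud(b)
m=(P[...,2]>.088)&(P[...,2]<.1)&(P[...,0]>.4)&(P[...,0]<.58)&(P[...,1]>-.02)&(P[...,1]<.075)&(b["image"].min(2)>60)
q=P[m]; print(len(q)); 
for y in np.arange(-.02,.07,.01):
    r=q[(q[:,1]>=y)&(q[:,1]<y+.01)]
    if len(r): print(round(y,3),len(r),r[:,0].min().round(4),r[:,0].max().round(4))
E
```

```text
194
-0.02 1 0.5494 0.5494
-0.01 21 0.5377 0.5542
0.0 24 0.5392 0.5549
0.01 20 0.5406 0.5552
0.02 20 0.5416 0.5557
0.03 23 0.539 0.5557
0.04 27 0.5398 0.5556
0.05 23 0.5394 0.5551
0.06 23 0.5419 0.5563
```

The white door is up against its stop: force rises to 15 N and its top edge is straight at x≈0.54–0.555. The blue door hasn't been touched. Now I'll go round to the outside of the blue door.

>>> step_arm(delta_pos=[[-1, 0, 0], [-1, 0, 0], [-1, 0, 0], [0, 0, 1], [0, 0, 1], [0, 0, 1], [0, 0, 1], [0, 0, 0]], turn=[0, 0, 0, 0, 0, 0, 0, 0])

```text
time: 13.55
ee_pos: [0.4589, 0.0004, 0.1482]
eef_rot: [0.002, 1.0, 0.001, 0.003]
ft_force: [1.1, -0.2, -0.3]
width: 0.0007
grip_force: 0.0
```

>>> step_arm(delta_pos=[[0, -0.9, 0], [0, -0.9, 0], [0, -0.9, 0], [0, -0.9, 0], [0, -1, 0], [0, -1, 0], [0, -1, 0], [0, -0.8, 0], [0, 0, 0]], turn=[0, 0, 0, 0, 0, 0, 0, 0, 0])

```text
time: 14.45
ee_pos: [0.4562, -0.1876, 0.1446]
eef_rot: [0.004, 1.0, -0.001, -0.0]
ft_force: [0.0, -0.5, 0.7]
width: 0.0004
grip_force: 0.0
```

>>> step_arm(delta_pos=[[0, 0, -1], [0, 0, -1], [0, 0, -1], [0, 0, -1], [0, 0, 0]], turn=[0, 0, 0, 0, 0])

```text
time: 14.95
ee_pos: [0.4546, -0.1835, 0.0421]
eef_rot: [0.002, 1.0, 0.0, -0.003]
ft_force: [-0.2, -0.6, 1.5]
width: 0.0003
grip_force: 0.0
```

```bash
python3 - <<'E'
from h import *
b=camera("scene");c=camera("top")
save("s5.png",np.hstack([b["image"][110:310,150:370],c["image"][90:290,200:420]]),1.8)
E
```

```text
(no output)
```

View pics/s5.png

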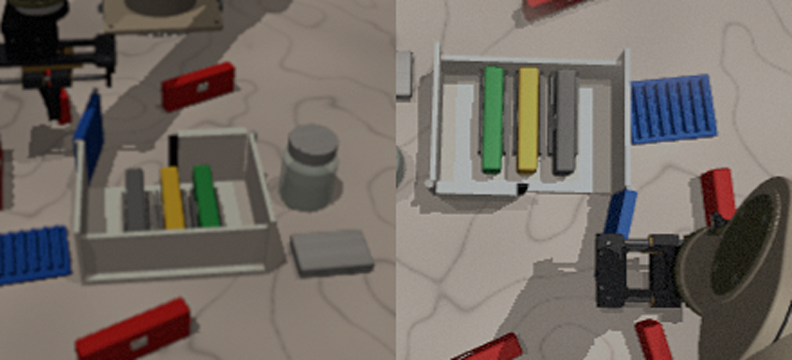

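The white door is shut, with its black tongue at (522,188, right half). The fingers are just outside the blue door (92,130, left half). Now I'll sweep the blue door shut.

>>> step_arm(delta_pos=[[0.1, 0.6, 0], [0.1, 0.6, 0], [0, 0.6, 0], [0.1, 0.6, 0], [0.1, 0.5, 0], [0.2, 0.5, 0], [0.3, 0.4, 0], [0.3, 0.4, 0], [0.4, 0.4, 0], [0.3, 0.2, 0], [0.3, 0.2, 0], [0, 0, 0]], turn=[0, 0, 0, 0, 0, 0, 0, 0, 0, 0, 0, 0])

```text
time: 16.25
ee_pos: [0.5128, -0.0592, 0.0448]
eef_rot: [0.001, 1.0, -0.0, 0.0]
ft_force: [-0.2, -0.4, 0.5]
width: 0.0006
grip_force: 0.0
```

>>> step_arm(delta_pos=[[0.2, 0, 0], [0.2, 0, 0], [0.1, 0, 0], [0, 0, 0]], turn=[0, 0, 0, 0])

```text
time: 16.65
ee_pos: [0.5247, -0.0601, 0.045]
eef_rot: [0.002, 1.0, -0.0, 0.0]
ft_force: [-0.8, -1.1, 0.0]
width: 0.0004
grip_force: 0.0
```

>>> step_arm(delta_pos=[[0.1, 0, 0], [0, 0, 0]], turn=[0, 0])

```text
time: 16.85
ee_pos: [0.527, -0.06, 0.045]
eef_rot: [0.002, 1.0, 0.0, 0.0]
ft_force: [-0.4, 0.3, 0.8]
width: 0.0004
grip_force: 0.0
```

>>> step_arm(delta_pos=[[0.08, 0, 0], [0, 0, 0]], turn=[0, 0])

```text
time: 17.05
ee_pos: [0.5282, -0.0599, 0.0448]
eef_rot: [0.002, 1.0, 0.0, -0.001]
ft_force: [-4.4, 0.6, 2.7]
width: 0.0007
grip_force: 2.2
```

>>> step_arm(delta_pos=[[0.08, 0, 0], [0, 0, 0]], turn=[0, 0])

```text
time: 17.25
ee_pos: [0.5282, -0.0599, 0.0446]
eef_rot: [0.002, 1.0, 0.0, -0.003]
ft_force: [-14.6, 0.6, 11.3]
width: 0.0005
grip_force: 7.2
```

The blue door has reached its stop too. I'll retreat and verify.

>>> step_arm(delta_pos=[[-0.6, 0, 0], [-1, 0, 0], [-1, 0, 0], [-1, 0, 1], [-1, 0, 1], [0, 0, 1], [0, 1, 1], [0, 1, 0], [0, 1, 0], [0, 1, 0], [0, 1, 0], [0, 1, 0]], turn=[0, 0, 0, 0, 0, 0, 0, 0, 0, 0, 0, 0])

```text
time: 18.45
ee_pos: [0.4161, 0.0912, 0.1453]
eef_rot: [0.002, 1.0, 0.0, 0.001]
ft_force: [-0.4, 0.7, -0.7]
width: 0.0004
grip_force: 0.0
```

>>> step_arm(delta_pos=[[0, 1, 0], [0, 1, 0], [0, 1, 0], [0, 1, 0], [0, 1, 0], [0, 0, 0], [0, 0, 0]], turn=[0, 0, 0, 0, 0, 0, 0])

```text
time: 19.15
ee_pos: [0.416, 0.2152, 0.1449]
eef_rot: [0.002, 1.0, -0.0, 0.0]
ft_force: [-0.1, 0.3, 0.6]
width: 0.0004
grip_force: 0.0
```

```bash
python3 - <<'E'
from h import *
b=camera("scene");c=camera("top")
save("s6.png",np.hstack([b["image"][110:310,150:370],c["image"][90:290,180:400]]),1.8)
P=cloud(c); q=P[(P[...,2]>.088)&(P[...,2]<.1)&(P[...,0]>.4)&(P[...,0]<.58)]
for y in np.arange(-.14,.08,.02):
    r=q[(q[:,1]>=y)&(q[:,1]<y+.02)]
    if len(r): print(round(y,3),len(r),np.percentile(r[:,0],[2,98]).round(4))
E
python3 y.py
```

```text
-0.14 80 [0.5388 0.5773]
-0.12 63 [0.5386 0.5514]
-0.1 69 [0.5386 0.5513]
-0.08 63 [0.5388 0.5529]
-0.06 70 [0.5401 0.5529]
-0.04 66 [0.5398 0.5526]
-0.02 57 [0.5397 0.5524]
0.0 72 [0.54  0.554]
0.02 64 [0.5412 0.554 ]
0.04 69 [0.5411 0.5537]
0.06 69 [0.5409 0.5535]
0.08 56 [0.5478 0.5785]
wrist yellow 0 
y 358 [[0.578, -0.039, 0.058], [0.637, -0.027, 0.061], [0.69, -0.016, 0.064]]
g 345 [[0.577, 0.004, 0.058], [0.637, 0.016, 0.061], [0.688, 0.028, 0.064]]
[0.41611729 0.21426785 0.14509643] [-0.06935872 -0.72291673 -0.18656379]
```

View pics/s6.png

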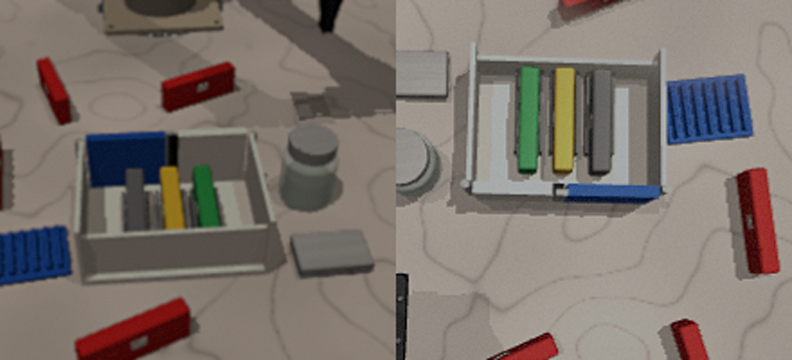

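Both doors lie in one straight line across the front, with the flange in front of the tongue at (562,190). The yellow case is home beside the other two, and the arm is clear. Handing in.

```bash
python3 -c "
from bench import *
print(close_job())"
```

```text
the job is handed in; nothing more can be done
None
```

I pushed the yellow case home, shut the white door while the blue door stood open, then shut the blue door with its flange over the white tongue, and handed the job in at about 19 s; `close_job()` returned no verdict, but the last pictures show both doors shut and nothing else moved.

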